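# Close the desk power hub: key the cover and press it home

## Task

Close the round desk power hub: with closed fingertips, push the small upright post on the loose metal cover so that the cover turns until the notch in its rim meets the pin on the hub, then press the cover down until it is fully home. Do not lift the cover off, leave everything else on the table where it is, and finish clear of it all.

Things in the scene. Friction and masses are not known exactly. Their poses are not given: they have to be found in the camera images.
- hub: The desk power hub, a black square plate 180 x 180 x 20 mm, fixed to the table. Origin: centre of its underside, on the table; z up. In its centre a fixed spindle 18 mm across (top 36 mm above the table, hidden in the cover) on which the cover turns, and round it a steel seat whose top is 23 mm above the table.
- seat_ring (a joint): How far (m) the stiff, slippery plastic ring hidden under the cover has been pushed down: 0 at the start, when it carries the cover 7 mm above the seat; 0.007 when the cover is home. It gives way under about 10 N in all (the cover's weight of 3 to 5 N included) and stays where it is pushed, without springing back.
- pin (a point): Centre of the top of the steel key pin on the hub, 60 mm from the hub's centre along the hub's +x. The pin is 12 mm across with a 3 mm bevelled tip; its top is 29 mm above the table. Half of it stands outside the cover's rim and is seen from above.
- cover: The loose cover, an aluminium disc 120 mm across, 18 mm thick, about 0.4 kg, level on the ring, its blind bore (1 mm play all round) over the spindle. Origin: centre of its underside, 30 mm above the table at the start (top face at 48), 23 mm when seated (top face at 41); z up, +x to the notch, -x to the post. It turns either way (about 1 N at the post); it goes down only with the notch over the pin.
- notch (a point): Middle of the notch's mouth at the underside of the cover's rim, 60 mm from the cover's centre along the cover's +x. The notch is 20 mm wide, 10 mm deep inward, and cut through the full thickness.
- post_top (a point): Centre of the top of the upright post on the cover, opposite the notch, 47 mm from the cover's centre along the cover's -x. The post is round, 14 mm across, and stands 20 mm above the cover's flat top face; it is to be pushed sideways, and nothing else stands up on the cover.
- phone: A white phone lying flat, 146 x 72 x 8 mm; loose bystander, leave it. Origin: centre of its underside.
- glue_stick: A white glue stick standing upright, 28 mm across, 85 mm tall; loose bystander, leave it. Origin: centre of its underside.
- marker: A marker lying flat, 115 mm long, 17 mm thick; loose bystander, leave it. Origin: centre of its underside.
- eraser: A rubber eraser, 50 x 22 x 13 mm; loose bystander, leave it. Origin: centre of its underside.
- pencil_box: An open blue pencil box with pens, 130 x 210 x 50 mm; loose bystander, leave it. Origin: centre of its underside.
- card_stack: A stack of white cards, 105 x 150 x 20 mm; loose bystander, leave it. Origin: centre of its underside.
- stapler: A black stapler lying on its base, 140 x 36 x 44 mm; loose bystander, leave it. Origin: centre of its underside.
There are look-alikes about, which are no part of the job. There is more than one size of the cover; the job needs the middle-sized.

How it is judged:
By the outcome, as a careful person would: the job done as asked, in the order asked, and still so for the second after the job is handed in, with the robot touching nothing.
It also fails if it takes over 61 s, if anything falls off the work surface, if the arm or the gripper's body presses on something with over 40 N, if the wrist force passes 120 N, or if a joint passes its speed limit or range.

## Robot

A 6-joint arm with a two-finger parallel gripper is mounted at the origin on the work surface. World frame = base frame: x ahead of the robot, y to its left, z up, the work surface at z = 0. Lengths are in mm, angles in rad, forces in N, time in s.
With the tool pointing down it reaches from about 350 to 775 mm from the base axis. Payload 7.3 kg.
Tool frame: the origin (TCP) lies at the very end of the fingers, on their centre line; the grasp point (between the pads) lies 19 mm behind it; x points along the fingers, y is the direction in which the jaws open and shut, and the axes are right-handed (so a half turn about x gives the same grasp; the last joint's range is limited). The gripper opens to 92 mm and grips with 3 to 60 N. Pads are 19 mm wide; open, the fingers measure 130 mm over their backs; the gripper's body (75 mm by 190 mm) begins 47 mm behind the grasp point.
Start: joints at [1.133, 0.342, 1.524, -0, 1.275, -0.146], TCP at [151.015, 502.831, 226.741] pointing down, gripper open.
Joint ranges: [-2.53, 2.53], [-0.77, 2.02], [0.04, 2.7], [-1, 4.14], [0.28, 2.66], [-3.11, 3.11]. Speed limits (rad/s): [2.57, 2.57, 3.14, 3.14, 3.14, 3.14].

## Interface

Orientations are given as [roll, pitch, yaw] about the fixed x, y, z axes, in that order (R = Rz(yaw) Ry(pitch) Rx(roll)).
In Python, from plant import bot gives the robot as it stands.
- The arm moves only by the tool step_arm, never from a script. Its argument "targets" is a list that holds one entry, the list of rows, each a list of 4 numbers: the shift along the tool's x, y, z in m, then the turn about the tool's x in degrees. A call has exactly 5 rows; each row is the pose to reach, as a shift and turn from the pose measured when the call began, along the tool's axes at that moment; what a row does not reach only later rows make up. A row lasts 1/12 s, in which the tool goes at most 41.7 mm and 7.16 degrees, less where a joint would pass 70% of its speed; a pose out of reach is approached as far as the arm can. A call with a gripper value outside its range is refused whole. "jaw" is the closure, from 0 (fully open) to 1 (shut), set as the call begins (left out, the last holds). The fingers move at their own pace and stop on an object; the grip force is fixed at half the most. Time passes only in rows, so rows that repeat a pose let the fingers close, or fill a call up. It gives the time, the measured TCP pose, the force and the opening at its end, in the units of the state.
- bot.get_obs(): the state, without advancing time (a new reading comes with each control period).
- bot.capture(name): name is "scene" or "top" or "wrist"; returns a dict with "color" (420x560x3 uint8, red, green, blue), "depth" (420x560 float32, mm along the optical axis (not along the pixel's ray), 0 where there is no reading), "fov_y" (degrees; the focal length in pixels is half the picture's height over the tangent of half this angle, whatever the lens; pixels are square), "cx", "cy" (the principal point, pixels), "rvec" (rotation vector, rad) and "tvec" (3), from world to camera coordinates, as OpenCV has them. Camera axes: x right, y down, z forward; pixel columns grow to the right and rows downward; lengths in mm; the calibration is good to about 2 mm. A picture is of the moment at which its call begins.
- bot.close_job(): hands the job in, once; it reports no verdict.
The state is a dict: "time": time; "joint_positions": joint angles; "dq": joint speeds; "tau": joint torques, N m; "tool_pos": TCP position; "tcp_rot": TCP orientation; "contact_force": force on the tool from outside, world axes, zero at the start; "moment": the same for the moment, N m; "grip_width": finger opening in mm.
Only numpy, scipy, OpenCV 4.12 (cv2) and the standard library are available. Lean on these libraries where they do the work, as an engineer would, in place of code of your own. Each camera call takes 0.05 s, during which the arm holds its last target. There are 200 camera calls.

## Working session

There is one attempt and no reset: what is moved stays moved. The work goes in short steps, Python scripts to look and compute and a tool call to move; the robot and the scene stay as the last step left them, time stands still between calls to the robot, and variables do not carry over. Pictures are saved under pics/ and viewed, about 8 in all and at most 12, crops included, and the job is handed in when it is done.

Besides the shell and the picture viewer there is one more tool, called after "Emit:" in YAML: its name, and indented under it one key for each argument. step_arm: Moves the arm, as the interface text tells. Its arguments: {"type":"object","properties":{"targets":{"type":"array","items":{"type":"array","items":{"type":"array","items":{"type":"number"}}}},"jaw":{"type":"number"}},"required":["targets"]}

```bash
mkdir -p pics; cat > h.py <<'E'
import numpy as np, cv2
from plant import bot
def cap(n,f):
    c=bot.capture(n); np.savez(''+f+'.npz',**c)
    cv2.imwrite('pics/'+f+'.png',cv2.cvtColor(c['color'],cv2.COLOR_RGB2BGR)); return c
def K(c):
    f=c['color'].shape[0]/2/np.tan(np.radians(float(c['fov_y']))/2); return f,float(c['cx']),float(c['cy'])
def px2w(c,u,v,z):
    f,cx,cy=K(c); R=cv2.Rodrigues(np.array(c['rvec'],float))[0]; t=np.array(c['tvec'],float).ravel()
    o=-R.T@t; d=R.T@np.array([(u-cx)/f,(v-cy)/f,1]); return o+d*(z-o[2])/d[2]
def w2px(c,p):
    f,cx,cy=K(c); R=cv2.Rodrigues(np.array(c['rvec'],float))[0]; q=R@np.array(p,float)+np.array(c['tvec'],float).ravel()
    return f*q[0]/q[2]+cx,f*q[1]/q[2]+cy
E
python3 - <<'E'
from h import *
a=cap('top','top1'); b=cap('scene','scene1')
print(bot.get_obs())
print({k:a[k] for k in a if k not in('color','depth')})
E
```

```text
{'time': 0.1, 'joint_positions': array([ 1.13300578e+00,  3.42655002e-01,  1.52491072e+00, -2.51321568e-05,
        1.27540142e+00, -1.46048893e-01]), 'dq': array([ 0.00076185, -0.00123634, -0.00297526,  0.00131768, -0.00063355,
       -0.00043135]), 'tau': array([ 1.21896315e-03, -4.32009208e+01, -2.44696462e+01,  7.18688406e-02,
        5.25998720e-02, -8.39410905e-05]), 'tool_pos': array([150.85730364, 502.48308181, 226.11720431]), 'tcp_rot': array([-1.69936167,  1.56942162, -1.99109599]), 'contact_force': array([-1.01584281, -0.33448467, -0.85044096]), 'moment': array([-0.05754224,  0.01845933,  0.0199115 ]), 'grip_width': 91.54100867025639}
{'fov_y': 49.70138336119548, 'cx': 281.1893275561278, 'cy': 213.6937411094341, 'rvec': array([ 2.17393945, -2.11275533,  0.1852944 ]), 'tvec': array([  -1.23058351,  560.08912154, 1134.82399266])}
```

View pics/top1.png

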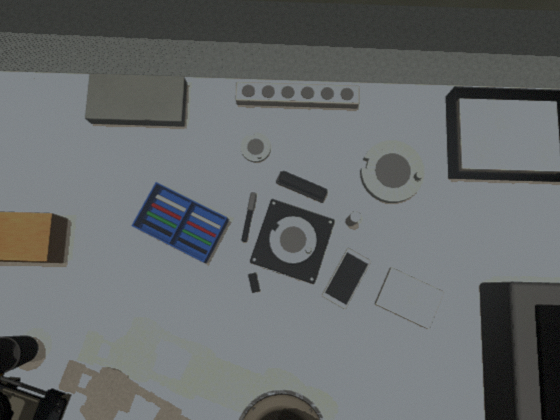

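View pics/scene1.png

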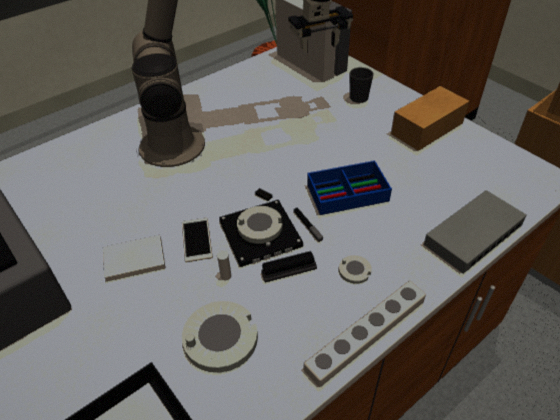

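The top view shows the hub at about (292,240) with the middle-sized cover on it. There is a small look-alike cover at (256,148) and a large one at (392,170). I'll enlarge the hub.

```bash
python3 - <<'E'
from h import *
a=np.load('top1.npz'); im=cv2.imread('pics/top1.png')[190:290,240:345]
cv2.imwrite('pics/c1.png',cv2.resize(im,None,fx=6,fy=6,interpolation=cv2.INTER_CUBIC))
print(px2w(a,292,240,20))
E
```

```text
[494.61731914 -15.88141926  20.        ]
```

View pics/c1.png

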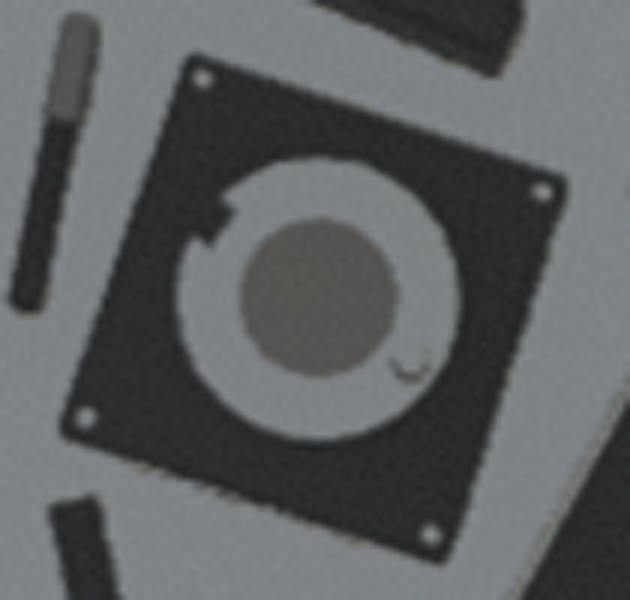

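The notch is at crop (212,220) and the post at about (412,362). The pin isn't evident at this resolution, so I'll go above the hub for a close look.

```bash
cat >> h.py <<'E'
from scipy.spatial.transform import Rotation as Ro
def tool(o=None):
    o=o or bot.get_obs(); return np.array(o['tool_pos']),Ro.from_euler('xyz',o['tcp_rot']).as_matrix()
def shift(p):
    t,R=tool(); return (R.T@(np.array(p)-t)/1000).round(4)
E
python3 - <<'E'
from h import *
a=np.load('top1.npz')
t,R=tool(); print(R.round(3))
g=lambda x,y,z:px2w(a,240+(x+.5)/6-.5,190+(y+.5)/6-.5,z)[:2].round(1)
cs=[g(*c,20) for c in((196,55),(565,180),(443,562),(63,432))]; print('corners',cs,np.mean(cs,0))
print('centre',g(319,298,48),'notch',g(207,215,48),'post',g(412,360,68))
print('shift',shift([450,-15,250]))
E
```

```text
[[-0.001  0.288  0.958]
 [-0.001  0.958 -0.288]
 [-1.    -0.001 -0.   ]]
corners [array([603.6,  39.5]), array([ 552.2, -125.5]), array([383.6, -74.1]), array([434.9,  92.2])] [493.575 -16.975]
centre [493.7 -16.8] notch [528.2  32.3] post [466.6 -55.7]
shift [-0.0234 -0.4096  0.4353]
```

Emit:
step_arm:
  targets:
    - [[-0.005,-0.027,0.029,0],[-0.01,-0.054,0.058,0],[-0.015,-0.081,0.087,0],[-0.02,-0.108,0.116,0],[-0.023,-0.135,0.145,0]]
  jaw: 1

```text
time: 0.52
tool_pos: [251.2, 329.9, 249.4]
tcp_rot: [-1.633, 1.569, -1.924]
contact_force: [1.3, -0.1, -0.2]
grip_width: 63.1
```

Emit:
step_arm:
  targets:
    - [[0,-0.027,0.029,0],[0,-0.054,0.058,0],[0,-0.081,0.087,0],[0,-0.108,0.116,0],[0,-0.135,0.145,0]]

```text
time: 0.93
tool_pos: [351.7, 157.1, 249.6]
tcp_rot: [-1.577, 1.57, -1.868]
contact_force: [0.6, 0.7, 0.4]
grip_width: 29.6
```

Emit:
step_arm:
  targets:
    - [[0,-0.027,0.029,0],[0,-0.054,0.058,0],[0,-0.081,0.087,0],[0,-0.108,0.116,0],[0,-0.135,0.145,0]]

```text
time: 1.35
tool_pos: [452.3, -15.8, 249.6]
tcp_rot: [-1.894, 1.57, -2.185]
contact_force: [0.2, 0.8, -0.1]
grip_width: 1.0
```

```bash
python3 - <<'E'
from h import *
a=cap('wrist','w1'); o=bot.get_obs(); print(o['time'],o['tool_pos'],o['contact_force'],o['grip_width'])
print(w2px(a,[493.6,-16.9,48]),w2px(a,[466.6,-55.7,68]))
for k in range(4):
  an=np.radians(-17.3+90*k); print(-17.3+90*k,w2px(a,[493.6+60*np.cos(an),-16.9+60*np.sin(an),29]))
E
```

```text
1.4 [455.88820725 -21.2818517  249.39482968] [ 3.85682780e+00 -6.14065723e+00 -6.00867626e-03] 0.5422845307600553
(np.float64(292.8080596925004), np.float64(217.1888959878705)) (np.float64(252.57702309148024), np.float64(209.75590118475122))
-17.3 (np.float64(291.4971372654072), np.float64(257.5296067121594))
72.7 (np.float64(341.2109130674601), np.float64(213.17254120675233))
162.7 (np.float64(293.4024837722515), np.float64(163.79278744369438))
252.7 (np.float64(243.61046353195565), np.float64(211.9845885127383))
```

View pics/w1.png

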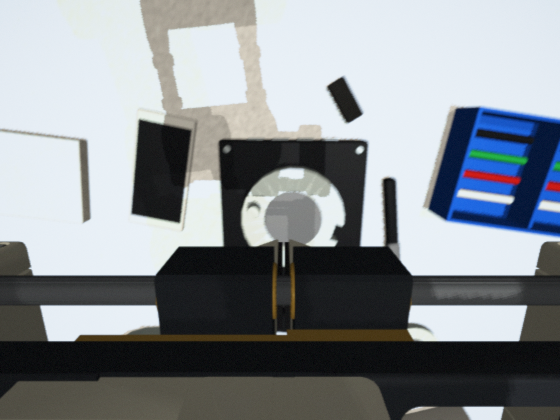

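The wrist view shows the cover centre at about (293,218), the post at (252,210) and the notch at (338,233). No pin is visible on the three sides that can be seen, and the fingers hide the fourth (−17°). I'll back off to look there.

Emit:
step_arm:
  targets:
    - [[0,0,0.03,0],[0,0,0.06,0],[0,0,0.08,0],[0,0,0.08,0],[0,0,0.08,0]]

```text
time: 1.82
tool_pos: [532.3, -44.4, 248.6]
tcp_rot: [-1.351, 1.566, -1.646]
contact_force: [-1.1, -0.5, -0.5]
grip_width: 0.7
```

```bash
python3 - <<'E'
from h import *
a=cap('wrist','w2'); o=bot.get_obs(); print(o['time'],o['tool_pos'],o['contact_force'],o['grip_width'])
u,v=w2px(a,[493.6,-16.9,48]); u0,v0=int(u)-80,int(v)-80; u0=max(u0,0);v0=max(v0,0);print(u0,v0,u,v)
im=cv2.imread('pics/w2.png')[v0:v0+150,u0:u0+180]
cv2.imwrite('pics/c2.png',cv2.resize(im,None,fx=4,fy=4,interpolation=cv2.INTER_CUBIC))
for k in range(4):
  an=np.radians(-17.3+90*k); p=w2px(a,[493.6+60*np.cos(an),-16.9+60*np.sin(an),29]); print(-17.3+90*k,p,(p[0]-u0)*4,(p[1]-v0)*4)
E
```

```text
1.8667 [531.67093457 -44.0819642  248.9357678 ] [-0.42182778 -0.09357148  0.29402618] 0.6869225405259402
218 63 298.0615126108872 143.3499640848915
-17.3 (np.float64(296.41173589518297), np.float64(192.72768913061145)) 313.6469435807319 518.9107565224458
72.7 (np.float64(349.43407055350474), np.float64(142.5339076138295)) 525.736282214019 318.13563045531805
162.7 (np.float64(298.546564478168), np.float64(86.75289786826697)) 322.1862579126721 95.01159147306788
252.7 (np.float64(245.4968714185103), np.float64(141.58810310331586)) 109.98748567404118 314.35241241326344
```

View pics/c2.png

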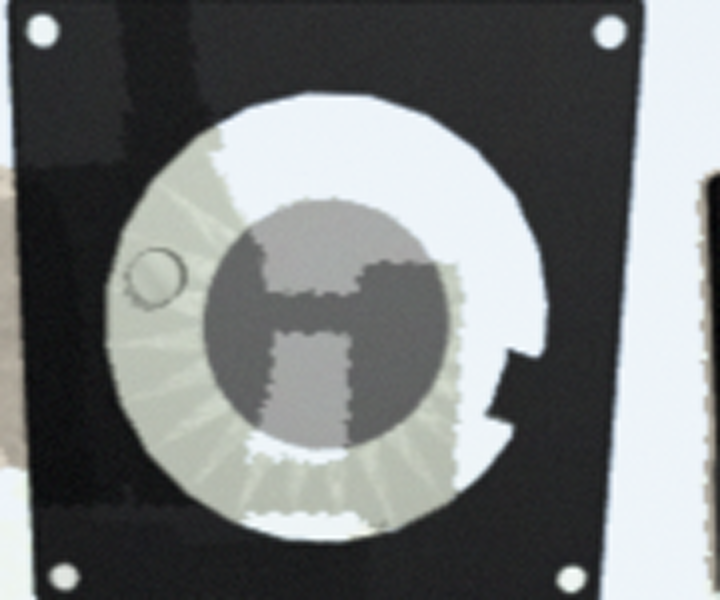

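The post is at crop (157,279) and the notch at about (515,385). The pin may be dark, so I'll stretch the contrast and check the depth around the rim.

```bash
python3 - <<'E'
from h import *
outs=[]
for n,z in (('w2',2.4),('top1',6)):
  a=np.load(n+'.npz'); 
  # rectify plane z=29 : 240mm square centred at hub, 3px/mm ; x right = world x, y up
  S=2.2; N=int(180*S); P=[w2px(a,[493.6+dx,-16.9+dy,29]) for dx,dy in((-90,90),(90,90),(90,-90),(-90,-90))]
  H=cv2.getPerspectiveTransform(np.float32(P),np.float32([(0,0),(N,0),(N,N),(0,N)]))
  im=cv2.warpPerspective(cv2.cvtColor(a['color'],cv2.COLOR_RGB2BGR),H,(N,N),flags=cv2.INTER_CUBIC)
  outs.append(np.clip((im.astype(float)-8)*(2.6),0,255).astype(np.uint8))
  f=a['depth']; fo,cx,cy=K(a); R=cv2.Rodrigues(a['rvec'])[0]; t=a['tvec'].ravel()
  for r in (63,64,65):
    res=[]
    for an in range(0,360,6):
      q=np.radians(an); u,v=w2px(a,[493.6+r*np.cos(q),-16.9+r*np.sin(q),29]); u,v=int(round(u)),int(round(v)); d=f[v,u]
      Z=(R.T@(np.array([(u-cx)/fo*d,(v-cy)/fo*d,d])-t))[2]; res.append(int(round(Z)))
    print(n,r,res)
cv2.imwrite('pics/c3.png',np.hstack(outs))
E
```

```text
w2 63 [48, 48, 49, 49, 48, 49, 49, 46, 19, 20, 20, 45, 48, 49, 48, 47, 46, 48, 20, 47, 20, 21, 18, 20, 19, 20, 19, 20, 20, 19, 21, 19, 20, 19, 20, 20, 406, 20, 20, 21, 20, 19, 19, 20, 21, 19, 21, 21, 20, 47, 48, 48, 48, 48, 47, 49, 48, 48, 47, 47]
w2 64 [48, 50, 48, 47, 48, 49, 47, 48, 20, 19, 19, 48, 48, 49, 47, 47, 18, 18, 20, 20, 20, 19, 19, 18, 20, 20, 19, 19, 20, 19, 20, 22, 20, 19, 21, 20, 19, 20, 20, 20, 20, 21, 20, 21, 21, 21, 20, 19, 20, 19, 20, 48, 48, 48, 49, 47, 48, 48, 48, 48]
w2 65 [49, 48, 48, 48, 48, 47, 48, 48, 20, 19, 21, 47, 48, 49, 47, 49, 21, 18, 21, 19, 20, 19, 21, 20, 20, 19, 20, 22, 19, 19, 19, 21, 19, 20, 20, 20, 20, 20, 21, 19, 19, 21, 21, 21, 21, 20, 20, 20, 19, 19, 20, 21, 20, 20, 19, 47, 48, 48, 48, 48]
top1 63 [45, 46, 47, 48, 50, 46, 23, 21, 21, 18, 20, 18, 25, 24, 20, 23, 21, 25, 19, 19, 21, 22, 19, 20, 23, 19, 21, 19, 20, 24, 21, 19, 18, 19, 22, 20, 18, 20, 18, 18, 23, 25, 21, 23, 24, 25, 52, 24, 20, 21, 23, 46, 46, 47, 49, 52, 51, 47, 53, 22]
top1 64 [45, 46, 24, 48, 50, 46, 23, 21, 21, 18, 20, 19, 21, 24, 21, 23, 21, 18, 19, 19, 21, 22, 19, 20, 22, 19, 21, 19, 20, 24, 27, 23, 18, 23, 21, 24, 22, 25, 18, 18, 23, 24, 21, 23, 25, 25, 18, 21, 20, 21, 23, 22, 27, 47, 49, 21, 21, 29, 53, 22]
top1 65 [22, 46, 24, 20, 24, 25, 17, 23, 21, 18, 24, 20, 21, 21, 21, 23, 21, 20, 19, 19, 21, 22, 19, 20, 19, 19, 20, 22, 20, 21, 27, 23, 23, 23, 21, 23, 26, 25, 21, 18, 17, 24, 21, 19, 25, 25, 18, 21, 20, 21, 22, 22, 27, 16, 49, 21, 21, 29, 18, 22]
```

View pics/c3.png

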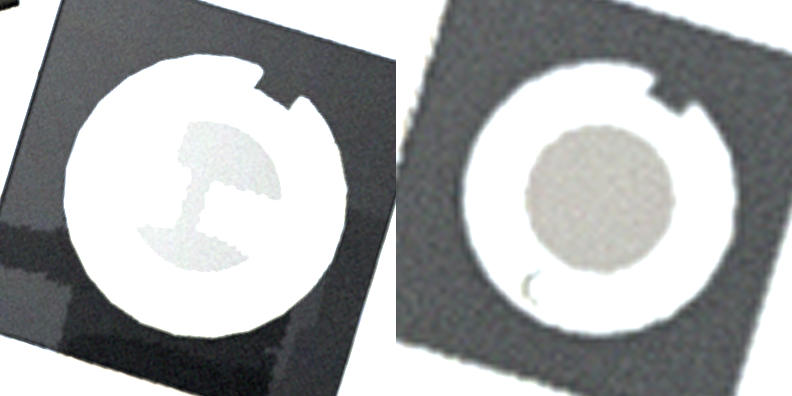

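The cover hides its +x side in w2. The top depth gives 29 mm at −18°, which matches the pin. The scene camera looks from the +x side, so I'll check there.

```bash
python3 - <<'E'
from h import *
b=np.load('scene1.npz'); w=np.load('w2.npz')
print('wristcam',(-cv2.Rodrigues(w['rvec'])[0].T@w['tvec'].ravel()).round(),'scenecam',(-cv2.Rodrigues(b['rvec'])[0].T@b['tvec'].ravel()).round())
for k in range(4):
  an=np.radians(-17.3+90*k); p=w2px(b,[493.6+60*np.cos(an),-16.9+60*np.sin(an),29]); print(-17.3+90*k,p,(np.array(p)-[205,190])*7)
im=cv2.imread('pics/scene1.png')[190:270,205:310]
cv2.imwrite('pics/c4.png',np.clip(cv2.resize(im,None,fx=7,fy=7,interpolation=cv2.INTER_CUBIC)*1.6,0,255).astype(np.uint8))
E
```

```text
wristcam [463. -22. 406.] scenecam [1266. -542. 1031.]
-17.3 (np.float64(266.8641802064199), np.float64(242.01512831591353)) [433.04926144 364.10589821]
72.7 (np.float64(279.65775212946045), np.float64(220.19992649150956)) [522.60426491 211.39948544]
162.7 (np.float64(251.49581190077055), np.float64(211.8865459392798)) [325.47068331 153.20582157]
252.7 (np.float64(237.80826132014155), np.float64(232.98592329563715)) [229.65782924 300.90146307]
```

View pics/c4.png

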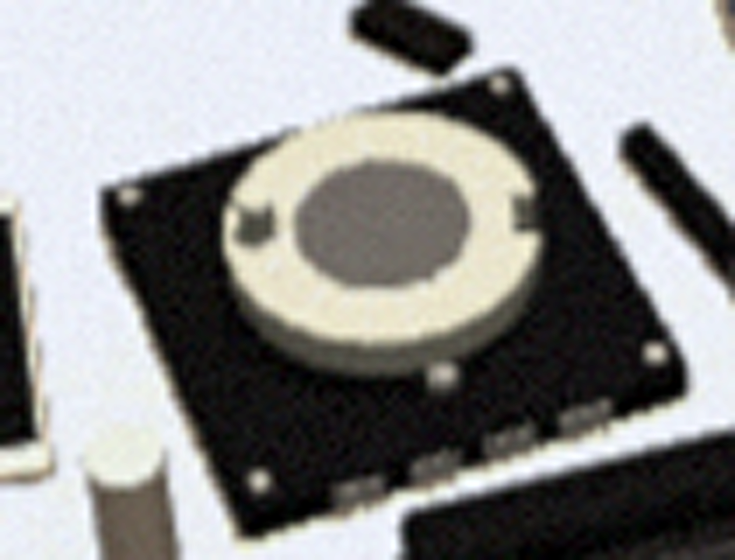

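The pin is clearly seen at crop (442,375), on the −17° side of the hub. The notch at about 55° must therefore turn about −72° (clockwise from above), and the post goes from 235° to 163°.

```bash
cat >> h.py <<'E'
C=np.array([493.6,-16.9])
def plan(th,back,z,r=47):
    "TCP pose with -z of tool along the clockwise tangent, post at angle th deg, TCP 'back' mm behind post centre; returns row from present pose"
    q=np.radians(th); d=np.array([np.sin(q),-np.cos(q)]); p=C+r*np.array([np.cos(q),np.sin(q)])-back*d
    t,R=tool(); s=R.T@(np.array([*p,z])-t)/1000
    cur=np.degrees(np.arctan2(-R[1,2],-R[0,2])); turn=-((th-90-cur+180)%360-180)
    return [*s.round(4),round(turn,1)],p.round(1)
E
python3 - <<'E'
from h import *
w=np.load('w2.npz');a=np.load('top1.npz')
pt=px2w(w,218+157/4,63+277/4,68)[:2]; nt=px2w(w,218+527/4,63+388/4,48)[:2]
ang=lambda p:np.degrees(np.arctan2(*(p-C)[::-1]))%360
print('post',pt,ang(pt),np.hypot(*(pt-C)),'notch',nt,ang(nt),np.hypot(*(nt-C)))
cs=[px2w(w,218+x/4,63+y/4,20)[:2] for x,y in((42,31),(610,31),(571,578),(64,577))]; print('hub c',np.mean(cs,0))
e=cs[0]-cs[3]; print('hub ang',np.degrees(np.arctan2(e[1],e[0])))
print('glue',px2w(a,353,218,85)); print(bot.get_obs()['joint_positions'].round(2))
print(plan(235,30,100))
E
```

```text
post [469.00450022 -54.24305824] 236.62964265270745 44.715127283678584 notch [527.69036486  33.06078589] 55.692622445559124 60.483329134554175
hub c [495.57666131 -16.07229264]
hub ang 163.03494948207535
glue [ 547.81592729 -165.62917806   85.        ]
[-0.22  0.34  1.46 -0.    1.34 -1.5 ]
([np.float64(0.1491), np.float64(-0.0384), np.float64(-0.0306), np.float64(18.1)], array([491.2, -72.6]))
```

Emit:
step_arm:
  targets:
    - [[0.03,-0.013,-0.011,6],[0.06,-0.026,-0.021,12],[0.09,-0.038,-0.031,18],[0.12,-0.038,-0.031,18],[0.149,-0.038,-0.031,18]]

```text
time: 2.28
tool_pos: [489.1, -71.7, 99.5]
tcp_rot: [-0.98, 1.566, -1.59]
contact_force: [0.6, 0.1, 0.3]
grip_width: 0.2
```

```bash
sed -i 's/^C=.*/C=np.array([494.3,-16.5])/' h.py; python3 - <<'E'
from h import *
a=cap('wrist','w3'); print(bot.get_obs()['time'],tool()[0],bot.get_obs()['joint_positions'].round(2),bot.get_obs()['contact_force'])
print(plan(236,30,54)); p=C+47*np.array([np.cos(np.radians(236)),np.sin(np.radians(236))]);print(w2px(a,[*p,68]),w2px(a,[*tool()[0]]))
E
```

```text
2.3333 [486.37641096 -70.7137161   94.47664036] [-0.3   0.44  1.79 -0.01  0.92 -1.26] [-2.42249027 -0.09616224 -4.58908856]
([np.float64(0.0404), np.float64(0.0027), np.float64(0.0065), np.float64(-0.9)], array([492.9, -72.2]))
(np.float64(285.36969373315003), np.float64(195.99130769848443)) (np.float64(281.64035199959403), np.float64(249.72823416612522))
```

View pics/w3.png

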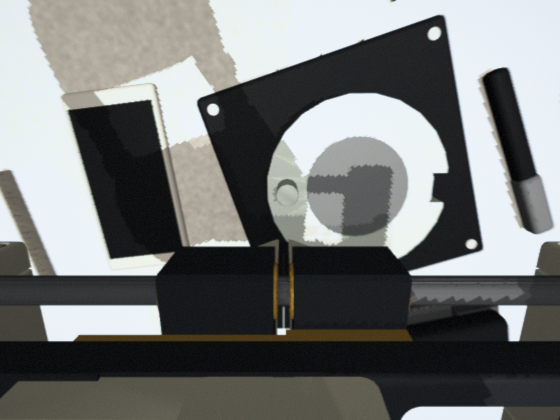

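The post is at (287,190), against a predicted (285,196), and in line with the fingertips at (282,245). Descending.

Emit:
step_arm:
  targets:
    - [[0.015,0.002,0.007,0],[0.03,0.003,0.007,0],[0.04,0.003,0.007,0],[0.04,0.003,0.007,0],[0.04,0.003,0.007,0]]

```text
time: 2.75
tool_pos: [493.3, -72.0, 55.1]
tcp_rot: [-2.325, 1.562, -2.933]
contact_force: [0.0, -0.1, 0.3]
grip_width: 0.5
```

```bash
python3 - <<'E'
from h import *
o=bot.get_obs();print(o['time'],tool()[0],o['contact_force'])
for th,b in((236,22),(236,17),(232,16.5),(227,16.5),(222,16.5),(217,16.5),(212,16.5)): print(th,plan(th,b,54))
E
```

```text
2.75 [493.26580327 -71.96266251  55.08145154] [ 0.00459926 -0.12200454  0.28203751]
236 ([np.float64(0.0011), np.float64(-0.0006), np.float64(-0.0081), np.float64(-0.8)], array([486.3, -67.8]))
236 ([np.float64(0.0012), np.float64(-0.0006), np.float64(-0.0131), np.float64(-0.8)], array([482.1, -65. ]))
232 ([np.float64(0.0012), np.float64(-0.0017), np.float64(-0.0169), np.float64(3.2)], array([478.4, -63.7]))
227 ([np.float64(0.0012), np.float64(-0.0027), np.float64(-0.0212), np.float64(8.2)], array([474.3, -62.1]))
222 ([np.float64(0.0013), np.float64(-0.0034), np.float64(-0.0255), np.float64(13.2)], array([470.4, -60.2]))
217 ([np.float64(0.0013), np.float64(-0.0037), np.float64(-0.0298), np.float64(18.2)], array([466.7, -58. ]))
212 ([np.float64(0.0013), np.float64(-0.0036), np.float64(-0.0341), np.float64(23.2)], array([463.2, -55.4]))
```

Emit:
step_arm:
  targets:
    - [[0.001,-0.001,-0.008,0],[0.001,-0.001,-0.013,0],[0.001,-0.002,-0.017,3],[0.001,-0.003,-0.021,8],[0.001,-0.003,-0.0255,13]]

```text
time: 3.17
tool_pos: [470.5, -59.7, 55.2]
tcp_rot: [-1.962, 1.563, -2.801]
contact_force: [1.1, -0.9, 0.1]
grip_width: 0.5
```

```bash
python3 - <<'E'
from h import *
cap('top','top2')
o=bot.get_obs();print(o['time'],tool()[0],o['contact_force'])
for th in(217,212,207,202,197): print(th,plan(th,16.5,54))
E
```

```text
3.2167 [469.56390148 -59.13218028  55.07942595] [-0.70934132  1.09023228 -0.30875697]
217 ([np.float64(0.0011), np.float64(-0.0014), np.float64(-0.0028), np.float64(4.6)], array([466.7, -58. ]))
212 ([np.float64(0.0011), np.float64(-0.0023), np.float64(-0.007), np.float64(9.6)], array([463.2, -55.4]))
207 ([np.float64(0.0011), np.float64(-0.0028), np.float64(-0.0113), np.float64(14.6)], array([459.9, -52.5]))
202 ([np.float64(0.0012), np.float64(-0.003), np.float64(-0.0157), np.float64(19.6)], array([456.9, -49.4]))
197 ([np.float64(0.0012), np.float64(-0.0028), np.float64(-0.02), np.float64(24.6)], array([454.2, -46. ]))
```

Emit:
step_arm:
  targets:
    - [[0.001,-0.001,-0.003,5],[0.001,-0.002,-0.007,10],[0.001,-0.003,-0.0115,15],[0.001,-0.003,-0.016,20],[0.001,-0.003,-0.02,25]]

```text
time: 3.63
tool_pos: [454.0, -46.0, 55.0]
tcp_rot: [-1.526, 1.564, -2.809]
contact_force: [0.5, 0.5, 0.1]
grip_width: 0.7
```

```bash
python3 - <<'E'
from h import *
o=bot.get_obs();print(o['time'],tool()[0],o['contact_force'])
for th in(192,187,182,177,172): print(th,plan(th,16.5,54))
cap('wrist','w4')
E
```

```text
3.6333 [454.01874167 -46.04413791  54.9929224 ] [0.46460996 0.4577348  0.0637321 ]
192 ([np.float64(0.001), np.float64(-0.0011), np.float64(-0.0041), np.float64(4.5)], array([451.8, -42.4]))
187 ([np.float64(0.001), np.float64(-0.0021), np.float64(-0.0084), np.float64(9.5)], array([449.7, -38.6]))
182 ([np.float64(0.001), np.float64(-0.0026), np.float64(-0.0127), np.float64(14.5)], array([447.9, -34.6]))
177 ([np.float64(0.001), np.float64(-0.0028), np.float64(-0.017), np.float64(19.5)], array([446.5, -30.5]))
172 ([np.float64(0.001), np.float64(-0.0026), np.float64(-0.0214), np.float64(24.5)], array([445.5, -26.3]))
```

View pics/w4.png

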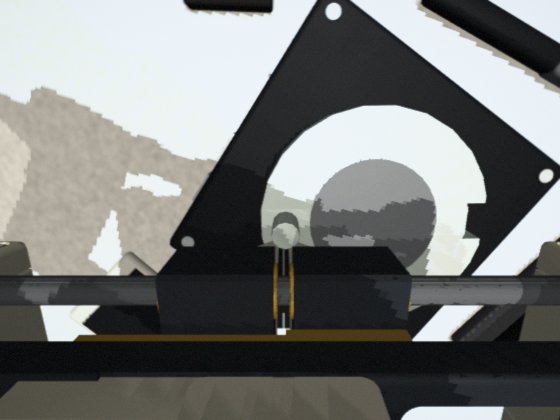

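The cover is turning. The post sits against the fingertips at (286,235) and the notch is at (475,221). Checking the present angle.

```bash
python3 - <<'E'
from h import *
w=np.load('w4.npz'); ang=lambda p:np.degrees(np.arctan2(*(p-C)[::-1]))%360
for uv,z in(((286,235),68),((479,221),48)):
  p=px2w(w,*uv,z)[:2]; print(p,ang(p),np.hypot(*(p-C)))
print(w2px(w,[*C,48]))
E
```

```text
[450.29730222 -28.24808343] 194.94847224083898 45.54398836550448
[549.50883423   2.09670981] 18.615738477317624 58.25678495317481
(np.float64(370.1853502287952), np.float64(224.3898286039457))
```

Emit:
step_arm:
  targets:
    - [[0.001,-0.001,-0.004,4.5],[0.001,-0.002,-0.0085,9.5],[0.001,-0.003,-0.0125,14.5],[0.001,-0.003,-0.017,19.5],[0.001,-0.003,-0.0195,22]]

```text
time: 4.1
tool_pos: [445.2, -27.4, 54.6]
tcp_rot: [-1.13, 1.564, -2.802]
contact_force: [0.4, -0.6, -0.1]
grip_width: 0.2
```

```bash
python3 - <<'E'
from h import *
o=bot.get_obs();print(o['time'],tool()[0],o['contact_force'])
for th in(172,170,168,166,163): print(th,plan(th,16.5,54))
w=cap('wrist','w5'); t=cap('top','top3')
S=4;N=150*S
def rect(a,z):
  P=[w2px(a,[C[0]+dx,C[1]+dy,z]) for dx,dy in((-75,75),(75,75),(75,-75),(-75,-75))]
  H=cv2.getPerspectiveTransform(np.float32(P),np.float32([(0,0),(N,0),(N,N),(0,N)]))
  return cv2.warpPerspective(cv2.cvtColor(a['color'],cv2.COLOR_RGB2BGR),H,(N,N),flags=cv2.INTER_CUBIC)
im=rect(t,48)
cv2.imwrite('pics/c5.png',np.hstack([cv2.resize(im,(400,400)),cv2.resize(rect(w,48),(400,400))]))
E
```

```text
4.1 [445.18160274 -27.42216055  54.58226964] [ 0.42237121 -0.64145839 -0.08451193]
172 ([np.float64(0.0006), np.float64(0.0002), np.float64(-0.0011), np.float64(2.2)], array([445.5, -26.3]))
170 ([np.float64(0.0006), np.float64(-0.0003), np.float64(-0.0028), np.float64(4.2)], array([445.1, -24.6]))
168 ([np.float64(0.0006), np.float64(-0.0007), np.float64(-0.0045), np.float64(6.2)], array([444.9, -22.9]))
166 ([np.float64(0.0006), np.float64(-0.0011), np.float64(-0.0062), np.float64(8.2)], array([444.7, -21.1]))
163 ([np.float64(0.0006), np.float64(-0.0015), np.float64(-0.0088), np.float64(11.2)], array([444.5, -18.5]))
```

View pics/c5.png

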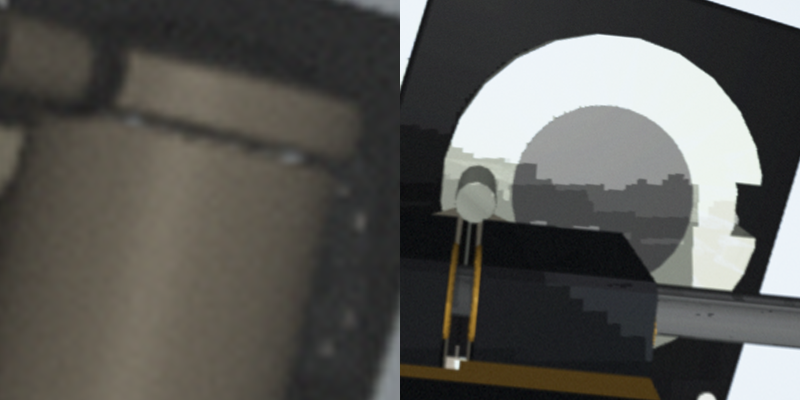

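In the rectified view the notch corners are at (762,184) and (755,237). That puts the notch at about −3.9°, so it needs about 13° more to reach −17.2°. I'll move 11.5° and then check.

Emit:
step_arm:
  targets:
    - [[0.0005,0,-0.003,4],[0.0005,-0.001,-0.0055,7],[0.0005,-0.0015,-0.008,10],[0.0005,-0.0015,-0.0098,12],[0.0005,-0.0015,-0.0098,12]]

```text
time: 4.62
tool_pos: [444.6, -17.4, 54.3]
tcp_rot: [-0.943, 1.564, -2.818]
contact_force: [0.3, 0.6, -0.8]
grip_width: 0.6
```

```bash
python3 - <<'E'
from h import *
o=bot.get_obs();print(o['time'],tool()[0],o['contact_force'],plan(162,16.5,54),plan(160,16.5,54))
w=cap('wrist','w6')
S=5;N=150*S
P=[w2px(w,[C[0]+dx,C[1]+dy,48]) for dx,dy in((-75,75),(75,75),(75,-75),(-75,-75))]
H=cv2.getPerspectiveTransform(np.float32(P),np.float32([(0,0),(N,0),(N,N),(0,N)]))
im=cv2.warpPerspective(cv2.cvtColor(w['color'],cv2.COLOR_RGB2BGR),H,(N,N),flags=cv2.INTER_CUBIC)
cv2.imwrite('pics/c6.png',im[150:])
E
```

```text
4.6167 [444.56545997 -17.39779871  54.26863363] [ 0.34274344  0.5793322  -0.75729426] ([np.float64(0.0003), np.float64(0.0), np.float64(0.0003), np.float64(0.6)], array([444.5, -17.7])) ([np.float64(0.0003), np.float64(-0.0005), np.float64(-0.0014), np.float64(2.6)], array([444.5, -15.9]))
```

View pics/c6.png

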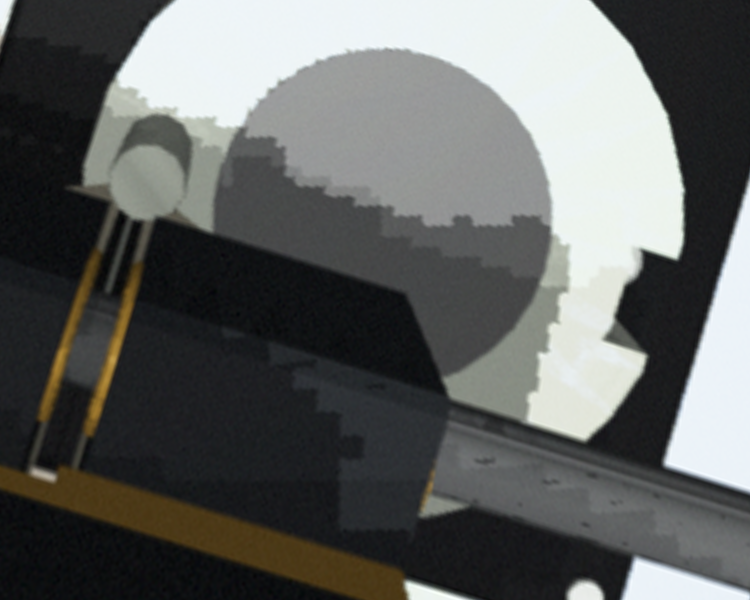

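This is picture 11. The notch corners at (682,260) and (648,353) give about −16.1° against a target of −17.2°, so it needs roughly 1 mm more. I'll nudge it, back off, rise, and then check from above.

Emit:
step_arm:
  targets:
    - [[0,0,-0.0006,1],[0,0,-0.0012,2],[0,0,-0.0012,2],[0,0,-0.0012,2],[0,0,-0.0012,2]]

```text
time: 5.08
tool_pos: [444.9, -16.4, 54.2]
tcp_rot: [-0.924, 1.564, -2.832]
contact_force: [-0.8, -1.7, 0.1]
grip_width: 0.4
```

Emit:
step_arm:
  targets:
    - [[0,0,0.008,0],[-0.005,0,0.012,0],[-0.035,0,0.012,0],[-0.065,0,0.012,0],[-0.085,0,0.012,0]]

```text
time: 5.5
tool_pos: [441.9, -28.2, 141.7]
tcp_rot: [-0.741, 1.565, -2.649]
contact_force: [1.1, -1.5, 0.3]
grip_width: 0.2
```

```bash
python3 - <<'E'
from h import *
t,R=tool();print(t,bot.get_obs()['time'],R.round(2).tolist(),shift([480,-90,160]),shift([400,-40,160]))
E
```

```text
[441.91280933 -28.18928138 141.68658021] 5.5 [[-0.0, 0.94, -0.33], [-0.0, -0.33, -0.94], [-1.0, -0.0, 0.0]] [-0.0183  0.0563  0.0458] [-0.0181 -0.0357  0.0251]
```

Emit:
step_arm:
  targets:
    - [[-0.005,0.03,0.01,0],[-0.01,0.06,0.02,0],[-0.01,0.09,0.03,0],[-0.01,0.117,0.04,0],[-0.01,0.117,0.04,0]]

```text
time: 5.92
tool_pos: [542.4, -108.5, 151.8]
tcp_rot: [0.124, 1.566, -1.787]
contact_force: [-1.3, 0.5, -0.7]
grip_width: 0.7
```

```bash
python3 - <<'E'
from h import *
w=cap('wrist','w7');print(tool()[0],bot.get_obs()['time'],'cam',(-cv2.Rodrigues(w['rvec'])[0].T@w['tvec']).round())
q=np.radians(-17.2);u,v=w2px(w,[C[0]+60*np.cos(q),C[1]+60*np.sin(q),29]);print('pin',u,v)
z=5;u0,v0=int(u)-90,max(int(v)-60,0);im=cv2.imread('pics/w7.png')[v0:v0+120,u0:u0+160];print(u0,v0,(u-u0)*z,(v-v0)*z)
cv2.imwrite('pics/c7.png',cv2.resize(im,None,fx=z,fy=z,interpolation=cv2.INTER_CUBIC))
E
```

```text
[ 540.18502702 -106.75795952  151.28738995] 5.9667 cam [567. -39. 309.]
pin 263.7440228404961 115.85568454152946
173 55 453.72011420248043 304.2784227076473
```

View pics/c7.png

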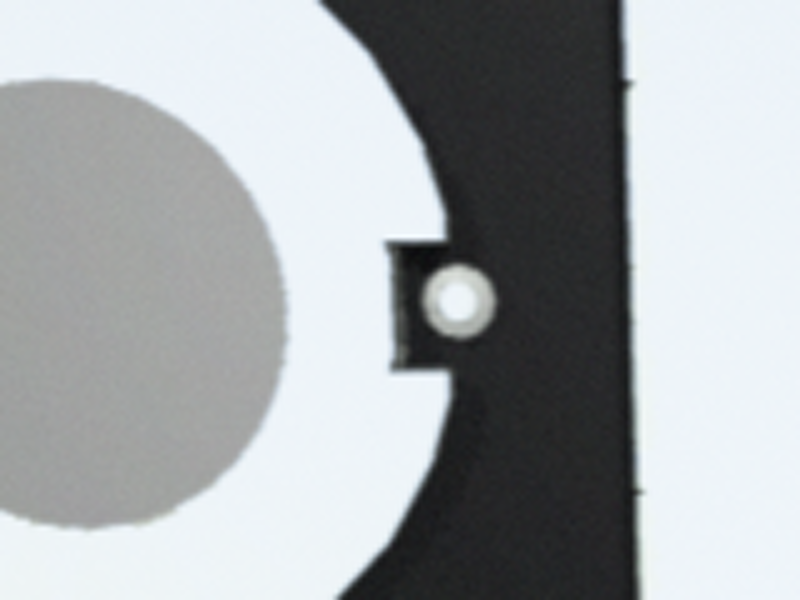

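The pin is centred in the notch: notch edges at rows 243 and 370, pin at row 301. Now go over the centre and press.

Emit:
step_arm:
  targets:
    - [[0,-0.025,-0.024,0],[0,-0.05,-0.047,0],[0.02,-0.073,-0.069,0],[0.055,-0.073,-0.069,0],[0.085,-0.073,-0.069,0]]

```text
time: 6.38
tool_pos: [492.4, -15.8, 66.2]
tcp_rot: [-0.449, 1.567, -2.357]
contact_force: [0.3, -0.4, 0.4]
grip_width: 0.6
```

```bash
python3 - <<'E'
from h import *
o=bot.get_obs();print(o['time'],o['tool_pos'],o['contact_force'],shift([*C,50]),shift([*C,46]))
E
```

```text
6.3833 [492.407333   -15.76718409  66.21474346] [ 0.26986502 -0.3512299   0.35954229] [0.0162 0.0021 0.    ] [ 0.0202  0.0021 -0.    ]
```

Emit:
step_arm:
  targets:
    - [[0.007,0.002,0,0],[0.013,0.002,0,0],[0.016,0.002,0,0],[0.0175,0.002,0,0],[0.019,0.002,0,0]]

```text
time: 6.8
tool_pos: [495.2, -16.9, 48.3]
tcp_rot: [0.149, 1.567, -1.759]
contact_force: [-0.6, -0.3, -0.2]
grip_width: 0.6
```

Emit:
step_arm:
  targets:
    - [[0.0005,0,0,0],[0.001,0,0,0],[0.0015,0,0,0],[0.002,0,0,0],[0.002,0,0,0]]

```text
time: 7.22
tool_pos: [495.9, -17.2, 47.4]
tcp_rot: [0.702, 1.567, -1.207]
contact_force: [0.5, -1.7, 6.2]
grip_width: 0.2
```

Emit:
step_arm:
  targets:
    - [[0.001,0,0,0],[0.0015,0,0,0],[0.002,0,0,0],[0.0025,0,0,0],[0.003,0,0,0]]

```text
time: 7.63
tool_pos: [496.0, -17.2, 45.3]
tcp_rot: [0.818, 1.566, -1.09]
contact_force: [-2.5, 0.5, 7.5]
grip_width: 0.3
```

Emit:
step_arm:
  targets:
    - [[0.001,0,0,0],[0.0015,0,0,0],[0.002,0,0,0],[0.0025,0,0,0],[0.003,0,0,0]]

```text
time: 8.05
tool_pos: [496.0, -17.3, 43.3]
tcp_rot: [0.896, 1.566, -1.012]
contact_force: [-2.6, 1.0, 7.4]
grip_width: 0.1
```

It's going down steadily at about 7 N, past the level where the pin would have stopped it. Continuing.

Emit:
step_arm:
  targets:
    - [[0.001,0,0,0],[0.0015,0,0,0],[0.002,0,0,0],[0.0025,0,0,0],[0.003,0,0,0]]

```text
time: 8.47
tool_pos: [496.0, -17.2, 41.2]
tcp_rot: [0.953, 1.566, -0.956]
contact_force: [-2.9, 1.3, 11.9]
grip_width: 0.3
```

Emit:
step_arm:
  targets:
    - [[0.001,0,0,0],[0.0015,0,0,0],[0.002,0,0,0],[0.0025,0,0,0],[0.003,0,0,0]]

```text
time: 8.88
tool_pos: [496.0, -17.2, 41.0]
tcp_rot: [1.09, 1.565, -0.818]
contact_force: [-11.1, 1.1, 34.3]
grip_width: 0.5
```

It is hard against the seat at 41.0 mm with 34 N. Retreating straight up and then away.

Emit:
step_arm:
  targets:
    - [[-0.002,0,0,0],[-0.015,0,0,0],[-0.045,0,0,0],[-0.085,0,0,0],[-0.125,0,0,0]]

```text
time: 9.3
tool_pos: [494.7, -16.6, 167.2]
tcp_rot: [0.841, 1.566, -1.067]
contact_force: [0.3, -0.6, 0.0]
grip_width: 0.5
```

Emit:
step_arm:
  targets:
    - [[-0.02,-0.02,0.01,0],[-0.04,-0.04,0.02,0],[-0.05,-0.06,0.03,0],[-0.05,-0.08,0.04,0],[-0.05,-0.08,0.04,0]]

```text
time: 9.72
tool_pos: [402.9, -27.6, 218.0]
tcp_rot: [0.777, 1.566, -1.131]
contact_force: [0.2, 0.4, 1.0]
grip_width: 0.3
```

Emit:
step_arm:
  targets:
    - [[0,0,0,0],[0,0,0,0],[0,0,0,0],[0,0,0,0],[0,0,0,0]]

```text
time: 10.13
tool_pos: [403.3, -27.5, 217.7]
tcp_rot: [0.688, 1.566, -1.22]
contact_force: [-0.4, 0.0, -0.9]
grip_width: 0.4
```

```bash
python3 - <<'E'
from h import *
o=bot.get_obs();print(o['time'],o['tool_pos'],o['dq'].round(3),o['contact_force'])
def heights(a):
  f,cx,cy=K(a);R=cv2.Rodrigues(a['rvec'])[0];t=a['tvec'].ravel();d=a['depth']
  v,u=np.mgrid[:d.shape[0],:d.shape[1]];P=np.stack([(u-cx)/f*d,(v-cy)/f*d,d],-1)
  W=(P-t)@R; W[d==0]=np.nan; return W
b=cap('scene','scene9');w=cap('wrist','w9')
for n,a in(('scene1',np.load('scene1.npz')),('scene9',b),('w2',np.load('w2.npz')),('w9',w)):
  W=heights(a);r=np.hypot(W[...,0]-C[0],W[...,1]-C[1]);
  m=(r<55)&(W[...,2]<60)&(W[...,2]>30); X=W[m]
  if len(X)>50:
    c=np.linalg.lstsq(np.c_[X[:,:2]-C,np.ones(len(X))],X[:,2],rcond=None)[0]; print(n,len(X),'z median',np.median(X[:,2]).round(2),'tilt mm/60',(c[:2]*60).round(2))
  m=(r>75)&(r<88); print('  plate',np.nanmedian(W[...,2][m]).round(2))
x=np.load('scene1.npz')['color'].astype(int);y=b['color'].astype(int)
df=(np.abs(x-y).sum(2)>90).astype(np.uint8);df=cv2.morphologyEx(df,cv2.MORPH_OPEN,np.ones((3,3)))
_,_,st,_=cv2.connectedComponentsWithStats(df);print(st[1:])
E
```

```text
10.1333 [403.31772751 -27.53805847 217.68187018] [ 0.001 -0.002  0.005  0.001 -0.001  0.   ] [-0.35203014  0.00577548 -0.86361309]
scene1 941 z median 49.65 tilt mm/60 [-0.29 -0.57]
  plate 21.81
scene9 982 z median 42.76 tilt mm/60 [-0.98  0.33]
  plate 346.89
w2 7810 z median 48.11 tilt mm/60 [ 0.02 -0.17]
  plate 20.42
w9 8848 z median 41.29 tilt mm/60 [-0.2  -0.06]
  plate 306.19
[[ 132    0   43   61 1418]
 [ 178    0   54   17  458]
 [ 303    0   34   25  376]
 [ 316    0   12    2   24]
 [ 334    6   14    9   86]
 [ 289   16   26   21  263]
 [ 177   18  153  143 7245]
 [ 316   21    3    3    9]
 [ 331   33    4   12   40]
 [ 124   76   17   36  305]
 [ 138  113   10   25  147]
 [ 131  141   12   21  140]
 [ 176  151   15   10   76]
 [ 165  160   10    4   34]
 [ 161  163   72   79 2345]
 [ 251  209    6    4   24]
 [ 278  218    5    6   28]
 [ 240  220    5    4   20]
 [ 273  234    3    3    9]
 [ 246  236    3    3    9]
 [ 252  238    5    3   15]
 [ 258  238    5    3   15]]
```

```bash
python3 -c "
from plant import bot
print(bot.close_job())"
```

```text
the job is handed in; nothing more can be done
None
```

The cover is closed: I turned it about 72° clockwise by its post with closed fingertips until the notch met the pin, then pressed it fully down. I handed the job in at about 10 s of the 61 s allowed.

- **Alignment:** a close look before pressing showed the pin centred in the notch.
- **Seating:** pressing at the centre, the cover went down steadily at about 7 N and stopped hard at 41.0 mm, with about 34 N on the fingertips. By depth, its top face went from 48.1 to 41.3 mm in the wrist camera and dropped 6.9 mm in the scene camera. The wrist camera showed it level to about 0.2 mm.
- **Finish:** the arm ended clear of everything, at rest about 218 mm above the table, with no contact force beyond sensor noise.

**Not fully checked:**
- I did not look at the other objects again at the end. The before-and-after image comparison also flagged the area that takes in the phone. I took that to be arm shadow, because the fingers went low only over the cover and no unexpected force showed.
- The hub-plate height check in the last two views was useless because the arm blocked it.

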